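# Hold the hidden bolt head while the sprung lever tightens the nut

## Robot

A 6-joint arm with a two-finger parallel gripper is mounted at the origin on a cart in front of the work surface, level with it; the furniture and walls round the work are solid. World frame = base frame: x ahead of the robot, y to its left, z up, the work surface at z = 0. Lengths are in m, angles in degrees, forces in N, time in s.
With the tool pointing down it reaches from about 0.4 to 0.825 m from the base axis. Payload 7 kg.
Tool frame: the origin (TCP) lies between the finger pads; the fingertips stand 25 mm ahead of it and the grasp point (between the pads) lies 6 mm ahead of it; z points along the fingers, y is the line along which they close (so a half turn about z gives the same grasp; the last joint's range is limited). The gripper opens to 88 mm and grips with 3 to 60 N. Pads are 19 mm wide; open, the fingers measure 130 mm over their backs; the gripper's body (78 mm by 193 mm) begins 47 mm behind the grasp point.
Start: joints at [83.314, 20.546, 0.682, 0, -70.136, -16.507], TCP at [0.266, 0.62, 0.252] pointing down, gripper open.
Joint ranges: [-176.03, 176.03], [-82.01, 121.73], [-58.28, 71.71], [-173.87, 95.51], [-174.79, -0.11], [-173.66, 173.66]. Speed limits (degrees/s): [136.94, 136.94, 172.46, 180, 180, 180].

## Interface

Orientations are given as [roll, pitch, yaw] about the fixed x, y, z axes, in that order (R = Rz(yaw) Ry(pitch) Rx(roll)).
In Python, from plant import r gives the robot as it stands.
- The arm moves only by the shell command python3 -m crank 'ROWS' [FORCE]. ROWS is JSON, a list of rows, each a list of 3 entries, a list of its own where there are three numbers: the turn, a rotation vector about the tool's x, y, z in degrees, then the shift along the tool's x, y, z in cm, then the closure, from -1 (fully open) to 1 (shut). In form: [[[wx, wy, wz], [dx, dy, dz], fingers], ...]. A call has 1 to 8 rows; each row shifts and turns the commanded pose from where the row before left it, along the tool's axes as they then stand; what a row does not reach is not made up. A row lasts 1/10 s, in which the tool goes at most 50 mm and 8.59 degrees, less where a joint would pass 70% of its speed; a pose out of reach is approached as far as the arm can. A call with a gripper value outside its range is refused whole. The fingers move at their own pace and stop on an object; FORCE is the grip in N (left out, the last holds). Time passes only in rows, so rows that do not move let the fingers close. It gives the time, the measured TCP pose, the force, the opening and the grip force at its end, in the units of the state.
- r.get_state(): the state, without advancing time (a new reading comes with each control period).
- r.capture(name): name is "scene" or "side" or "wrist"; returns a dict with "color" (420x560x3 uint8, red, green, blue), "range_z" (420x560 float32, m along the optical axis (not along the pixel's ray), 0 where there is no reading), "intrinsics" (3x3 intrinsics, pixels), "world_from_camera" (4x4, takes a point from camera to world coordinates); the wrist camera has in their place "hand_eye" (4x4, takes a point from camera to tool coordinates, whose origin is the TCP and whose axes are the flange's). Camera axes: x right, y down, z forward; pixel columns grow to the right and rows downward; lengths in m; the calibration is good to about 2 mm. A picture is of the moment at which its call begins: read the wrist's pose just before it.
- r.close_job(): hands the job in; it is judged then, once.
The state is a dict: "time_s": time; "joints": joint angles; "qd": joint speeds; "joint_torque": joint torques, N m; "tcp_pos": TCP position; "eef_rot": TCP orientation; "contact_force": force on the tool from outside, world axes, zero at the start; "moment": the same for the moment, N m; "gripper_width": finger opening in m; "gripper_force": force on a finger pad.
Only numpy, scipy, OpenCV 4.12 (cv2) and the standard library are available. Lean on these libraries where they do the work, as an engineer would, in place of code of your own. Each camera call takes 0.05 s, during which the arm holds its last target. There are 200 camera calls.

## Task

Tighten the lock nut on the blue bracket: swing the red-handled sprung lever over to the left as far as its stop and let it go, then, while it creeps back and drives the nut, reach down into the narrow gap behind the bracket's front plate, grasp the hidden brass bolt head between the fingers and keep it from turning until the nut is fully tight. The program finishes while still holding the bolt head, with the lever stalled before it gets home; leave the other things on the bench where they are.

Things in the scene. Friction and masses are not known exactly. Their poses are not given: they have to be found in the camera images.
- bracket: Blue steel bracket fixed to the bench. Origin: on the bench, under the rear face of its front plate; x from front (lever side) to back, y to its left, z up. Base 10 mm thick, x -105 to 75, y +-75 mm. Two upright plates 120 mm wide, tops at z = 99 mm: front plate x -10 to 0, rear plate x 56 to 66. The gap between is open above and at the sides (webs at y = +-56 only 21 mm high).
- drum (a point): Centre of the grey spring drum in front of the bracket, on the bolt axis: bracket x = -49, y = 0, z = 75 mm. Drum 66 mm diameter, bracket x -62 to -36 mm. The bolt axis runs along the bracket's x at y = 0, z = 75 mm.
- lever_hub (a point): Foot of the steel lever with a red handle, in front of the spring drum; swings about the bolt axis, across the bracket, with joint winder. Flat arm 120 mm long, 18 mm wide, bracket x -76 to -68 mm. This point is on the bolt axis at bracket x = -72, z = 75 mm. At winder value q the handle is at bracket y = 120 sin(q - 0.9), z = 75 + 120 cos(q - 0.9) mm.
- lever_pin (a point): Middle of the red handle: a round peg, 16 mm diameter, pointing from the lever's end toward the robot, parallel to the bolt axis (bracket x -127 to -77 mm; this point at x = -102 mm, 120 mm from the bolt axis). Pinch it from above or push it sideways. The swing needs some 8 N here if done in 5 s, more if faster.
- winder (a joint): Turn of lever and nut together, rad. 0: home, leaning 0.9 rad from upright to the bracket's right (-y); 1.4: at the stop, 0.5 rad to the left. A spring pulls it home with 0.12 N m (home) to 0.16 (stop); an oil damper resists with 2.6 N m per rad/s, so take about 5 s to swing it. Let go, it creeps home at 0.045 to 0.06 rad/s. It may be swung again if the bolt was not caught in time.
- thread (a joint): How far the nut is screwed on, rad: starts at 0 to 0.15; 0.45 is fully tight (hard stop). The lock nut drags the bolt round with 0.03 N m, so with the head free this value stays; while the head is held, the creeping nut tightens at 0.035 to 0.05 rad/s. Once tight, the held head stalls nut and lever and takes up to 0.16 N m to keep still.
- bolt_head (a point): Centre of the brass hexagon bolt head, hidden behind the front plate: 30 mm across flats, 22 mm thick, bracket x 14 to 36 mm, in front of it a 42 mm collar (x 0 to 14). This point: bracket x = 25, y = 0, z = 75 mm. Two flats stand upright, facing bracket +-y, when winder + thread = 1.0 (and every 1.047 rad). Gripped askew, it turns itself square between the fingers.
- paint_tin_1: Loose red and white paint tin, 77 mm diameter, 76 mm high, at the right; bystander. Origin: underside.
- brush_1: Loose wooden wire brush, 62 x 152 x 46 mm, at the right; bystander. Origin: underside.
- mallet: Loose wooden mallet, 262 x 110 x 70 mm, at the left; bystander. Origin: underside.
- tape_roll: Loose roll of tape, 96 mm diameter, 25 mm high, left of the bracket; bystander. Origin: underside.
- match_box: Loose orange match box, 37 x 58 x 17 mm, behind the bracket; bystander. Origin: underside.

How it is judged:
By the outcome, as a careful person would: the job done as asked, in the order asked, and still so for the second after the job is handed in, while the arm keeps its last pose, push and grip.
It also fails if it takes over 70 s, if anything falls off the work surface, if the arm or the gripper's body presses on something with over 40 N, if the wrist force passes 120 N, or if a joint passes its speed limit or range.

## Working session

There is one attempt and no reset: what is moved stays moved. The work goes in short steps, Python scripts to look and compute and a shell command to move; the robot and the scene stay as the last step left them, time stands still between calls to the robot, and variables do not carry over. Pictures are saved under pics/ and viewed, at most 10 in all, crops included, and the job is handed in when it is done.

```bash
mkdir -p pics; ls
python3 - <<'E'
from plant import r
import cv2,numpy as np
s=r.get_state();print(s)
for n in ("scene","side"):
    c=r.capture(n);cv2.imwrite(f"pics/{n}0.png",c["color"][:,:,::-1]);np.savez(f"pics/{n}0.npz",**c)
    print(c["intrinsics"],c["world_from_camera"])
E
```

```text
pics
{'time_s': 0.0, 'joints': array([ 8.33139117e+01,  2.05911180e+01,  6.33794155e-01, -1.97097096e-02,
       -7.01350026e+01, -1.65080629e+01]), 'qd': array([-0.04820328,  0.01477751,  0.09285579,  0.11778837,  0.05209462,
       -0.05002067]), 'joint_torque': array([ 2.06682082e-03, -5.82715774e+01,  2.93042654e+01,  6.99708447e+00,
        6.80234531e-03, -1.40121192e-04]), 'tcp_pos': array([0.26568279, 0.62003225, 0.25062767]), 'eef_rot': array([ 1.79906214e+02, -8.47246968e-03, -2.32008567e+01]), 'contact_force': array([-0.02331193, -0.02123531, -0.93362861]), 'moment': array([0.01407388, 0.01770343, 0.03752402]), 'gripper_force': 0.0, 'gripper_width': 0.08753539784146502}
[[505.79247348   0.         278.62975894]
 [  0.         505.79247348 207.52092353]
 [  0.           0.           1.        ]] [[ 0.66501511 -0.58044795  0.46993093 -0.01724095]
 [-0.74682573 -0.51475428  0.42104555 -0.45072795]
 [-0.00249607 -0.63095816 -0.77581284  1.10588446]
 [ 0.          0.          0.          1.        ]]
[[400.10838717   0.         277.04663856]
 [  0.         400.10838717 211.85682114]
 [  0.           0.           1.        ]] [[-0.93346434  0.20223    -0.2962218   0.94949507]
 [ 0.35865452  0.53402014 -0.76563008  1.01559063]
 [ 0.00335503 -0.82092967 -0.57101946  0.79830987]
 [ 0.          0.          0.          1.        ]]
```

View pics/scene0.png

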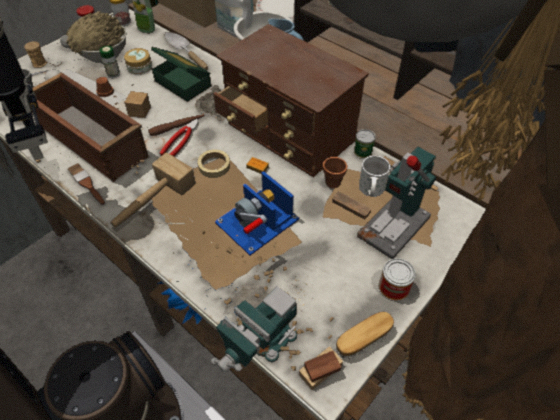

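View pics/side0.png

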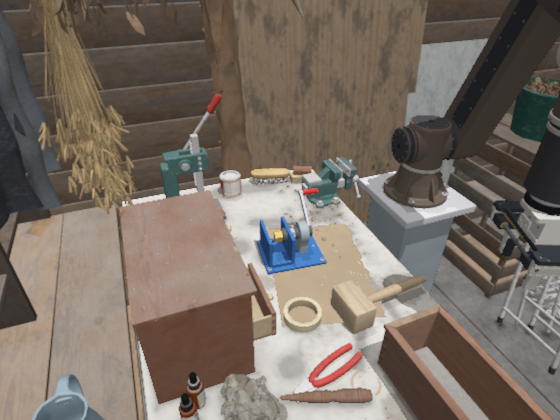

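The scene view shows the bracket at about (258,215) with the red handle at (252,226). In the side view the bracket is at (290,245) and the handle at (310,191). Next I fit the bracket from blue depth points.

```bash
cat > h.py <<'E'
import numpy as np,cv2
def cloud(c,T=None):
    K=c["intrinsics"];T=c["world_from_camera"] if T is None else T
    z=c["range_z"];v,u=np.mgrid[:z.shape[0],:z.shape[1]]
    p=np.stack([(u-K[0,2])*z/K[0,0],(v-K[1,2])*z/K[1,1],z],-1)
    return p@T[:3,:3].T+T[:3,3]
E
python3 - <<'E'
from h import *
B=[]
for n,box in (("scene",(170,255,205,310)),("side",(180,275,250,330))):
    c=np.load(f"pics/{n}0.npz");P=cloud(c);I=c["color"].astype(int)
    m=np.zeros(P.shape[:2],bool);m[box[0]:box[1],box[2]:box[3]]=1;m&=c["range_z"]>0
    R,G,Bl=I[...,0],I[...,1],I[...,2]
    bl=m&(Bl>1.6*R)&(Bl>1.3*G)&(Bl>60);rd=m&(R>2.2*G)&(R>2.2*Bl)&(R>80);br=m&(R>1.5*Bl)&(G>1.1*Bl)&(R>150)&(G>90)&(P[...,2]>.05)
    b=P[bl];lo=b[(b[:,2]<.03)];hi=b[b[:,2]>.05];top=b[b[:,2]>.093]
    for k,q in (("base",lo),("top",top)):
        rect=cv2.minAreaRect(q[:,:2].astype(np.float32));print(n,k,len(q),rect,np.median(q[:,2]))
    print("red",rd.sum(),np.median(P[rd],0),P[rd].min(0),P[rd].max(0));print("brass",br.sum(),np.median(P[br],0) if br.any() else 0)
    B.append(b)
    cr=c["color"][box[0]-10:box[1]+10,box[2]-10:box[3]+10,::-1];B.append
    cv2.imwrite(f"pics/{n}c.png",cv2.resize(cr,None,fx=5,fy=5,interpolation=2))
b=np.vstack(B);lo=b[b[:,2]<.03]
print(cv2.minAreaRect(lo[:,:2].astype(np.float32)),len(lo))
# model fit: distance to boxes surface
from scipy.optimize import least_squares
bx=np.array([[-105,75,-75,75,0,10],[-10,0,-60,60,10,99],[56,66,-60,60,10,99]])/1e3
def sd(p):
    o=[]
    for x0,x1,y0,y1,z0,z1 in bx:
        cc=np.array([x0+x1,y0+y1,z0+z1])/2;h=np.array([x1-x0,y1-y0,z1-z0])/2
        q=np.abs(p-cc)-h;o.append(np.linalg.norm(np.maximum(q,0),axis=1)+np.minimum(q.max(1),0))
    return np.min(np.abs(o),0)
def f(t,b=b):
    x,y,a,z=t;d=b-[x,y,z];ca,sa=np.cos(a),np.sin(a)
    return sd(np.c_[ca*d[:,0]+sa*d[:,1],-sa*d[:,0]+ca*d[:,1],d[:,2]])
best=None
for a in np.arange(-90,90,15):
  for dx in(-.02,.02):
    m=b.mean(0);r=least_squares(f,[m[0]+dx,m[1],np.radians(a),0],loss="soft_l1",f_scale=.003)
    if best is None or r.cost<best.cost: best=r
x=best.x;print("fit",x,np.degrees(x[2]),np.sqrt(np.median(best.fun**2)))
for bb in B[:2]:
    rr=least_squares(lambda t:f(t,bb),x,loss="soft_l1",f_scale=.003);print(rr.x[:2],np.degrees(rr.x[2]),rr.x[3])
E
```

```text
scene base 1490 ((0.6032410860061646, 0.1840345412492752), (0.20110872387886047, 0.23034590482711792), 84.69599914550781) 0.008674100419771347
scene top 275 ((0.5603171586990356, 0.15655860304832458), (0.20866556465625763, 0.12561115622520447), 2.445345640182495) 0.09723208173724385
red 129 [0.48092927 0.07608119 0.15396371] [0.45602411 0.06843813 0.03853309] [0.54447628 0.15151439 0.15982845]
brass 44 [0.61797875 0.15596293 0.08732675]
side base 1247 ((0.5789904594421387, 0.17001819610595703), (0.1434134989976883, 0.1762937754392624), 83.64706420898438) 0.011619421205516955
side top 171 ((0.6206209063529968, 0.16173386573791504), (0.11957409977912903, 0.07485730201005936), 85.8139877319336) 0.09941277274624138
red 67 [0.47960358 0.08390335 0.15497599] [0.45897202 0.07832209 0.14672892] [0.50492856 0.09108364 0.16087936]
brass 98 [0.62346397 0.17182618 0.09084844]
((0.6032410860061646, 0.1840345412492752), (0.20110872387886047, 0.23034590482711792), 84.69599914550781) 2737
fit [ 5.90761194e-01  1.62157618e-01 -9.55986782e-02  5.66111034e-04] -5.477400788375917 0.0013576797733604283
[0.5923742  0.16232838] -5.581572002276888 -0.0011179505573874447
[0.59030626 0.16203884] -5.585439159314243 0.0017447766983896041
```

Bracket origin is about (0.591, 0.162) with yaw -5.5°, and the predicted handle position matches the red pixels. Now I approach above the handle.

```bash
cat >> h.py <<'E'
O=np.array([.591,.162,0.0]);YAW=np.radians(-5.5)
def br(p):
    d=np.asarray(p)-O;c,s=np.cos(YAW),np.sin(YAW);return 1e3*np.array([c*d[0]+s*d[1],-s*d[0]+c*d[1],d[2]])
def st(r):
    s=r.get_state();g=br(s["tcp_pos"]);g[2]-=6
    print("t",round(s["time_s"],2),"grasp in bracket mm",g.round(1),"rot",s["eef_rot"].round(1),"F",s["contact_force"].round(1),"w",round(s["gripper_width"],4),"gf",s["gripper_force"]);return s
E
python3 -m crank '[[[0,0,-5.9],[0,0,0],-1],[[0,0,-5.9],[0,0,0],-1],[[0,0,-5.9],[0,0,0],-1],[[0,0,0],[1.9,3.7,0],-1],[[0,0,0],[1.9,3.7,0],-1],[[0,0,0],[1.9,3.7,0],-1],[[0,0,0],[1.9,3.7,0],-1],[[0,0,0],[1.9,3.7,0],-1]]'
python3 -m crank '[[[0,0,0],[1.9,3.7,0],-1],[[0,0,0],[1.9,3.7,0],-1],[[0,0,0],[1.9,3.7,0],-1],[[0,0,0],[1.9,3.7,0],-1],[[0,0,0],[1.9,3.7,0],-1],[[0,0,0],[1.9,3.7,0],-1],[[0,0,0],[1.9,3.7,0],-1],[[0,0,0],[0,0,0],-1]]'
python3 -c "
from h import *;from plant import r;st(r)"
```

```text
time_s: 0.9
tcp_pos: [0.3429, 0.4254, 0.2512]
eef_rot: [180.0, 0.0, -5.5]
contact_force: [1.3, 0.1, 0.4]
gripper_width: 0.0875
gripper_force: 0.0
time_s: 1.7
tcp_pos: [0.4508, 0.153, 0.2513]
eef_rot: [180.0, 0.0, -5.7]
contact_force: [0.5, 0.5, 0.2]
gripper_width: 0.0877
gripper_force: 0.0
t 1.7 grasp in bracket mm [-138.7  -22.4  245.3] rot [180.    0.   -5.7] F [0.5 0.5 0.2] w 0.0877 gf 0.0
```

```bash
python3 -m crank '[[[0,0,0],[1.8,3.6,0],-1],[[0,0,0],[1.8,3.6,0],-1],[[0,0,0],[0,0,0],-1],[[0,0,0],[0,0,0],-1]]' >/dev/null
python3 - <<'E'
from h import *;from plant import r
from scipy.spatial.transform import Rotation as Ro
s=st(r);c=r.capture("wrist")
T=np.eye(4);T[:3,:3]=Ro.from_euler("xyz",s["eef_rot"],degrees=True).as_matrix();T[:3,3]=s["tcp_pos"]
W=T@c["hand_eye"];print(c["hand_eye"].round(3))
P=cloud(c,W);np.save("pics/w1.npy",P);I=c["color"].astype(int);cv2.imwrite("pics/w1.png",c["color"][:,:,::-1])
R,G,B=I[...,0],I[...,1],I[...,2];rd=(R>2.2*G)&(R>2.2*B)&(R>70)&(P[...,2]>.1)&(c["range_z"]>0)
q=np.array([br(p) for p in P[rd]]);print(len(q),q.min(0),np.median(q,0),q.max(0))
v=np.argwhere(rd);print(v.min(0),v.max(0))
E
```

```text
t 2.1 grasp in bracket mm [-103.5  -91.3  245.2] rot [180.    0.   -5.6] F [0.7 0.3 0.7] w 0.0878 gf 0.0
[[ 0.    -0.954 -0.299  0.081]
 [ 1.     0.    -0.    -0.001]
 [ 0.001 -0.299  0.954 -0.132]
 [ 0.     0.     0.     1.   ]]
1020 [-124.77272645  -99.08159476  151.24012098] [-99.36565457 -92.13744795 155.4100271 ] [-77.16487527 -85.40812207 158.0008987 ]
[191 271] [250 289]
```

View pics/w1.png

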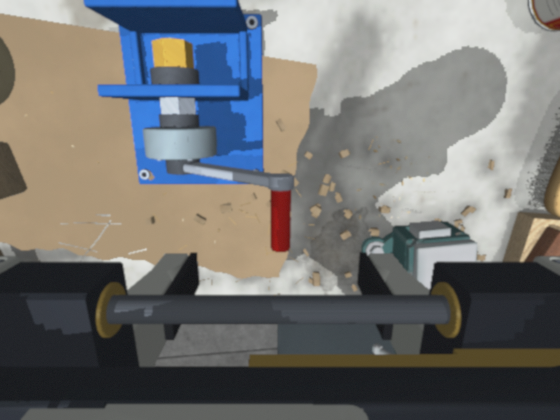

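The wrist view shows the red peg at (281,218), running straight toward the robot at y ≈ -92 and centred between the fingers. The brass head is at (172,53). I'll descend straddling the peg and part-close the fingers.

```bash
python3 -m crank '[[[0,0,0],[0,0,3],-1],[[0,0,0],[0,0.05,3],-1],[[0,0,0],[0,0.05,2.5],-1],[[0,0,0],[0,0,1],0],[[0,0,0],[0,0,0],0.4],[[0,0,0],[0,0,0],0.45],[[0,0,0],[0,0,0],0.45],[[0,0,0],[0,0,0],0.45]]' 20
python3 -c "
from h import *;from plant import r;st(r)"
```

```text
time_s: 2.95
tcp_pos: [0.4797, 0.0809, 0.1576]
eef_rot: [-179.9, -0.1, -5.5]
contact_force: [0.3, 0.3, -0.9]
gripper_width: 0.0534
gripper_force: 0.0
t 2.95 grasp in bracket mm [-103.   -91.3  151.6] rot [-1.799e+02 -1.000e-01 -5.500e+00] F [ 0.3  0.3 -0.9] w 0.0534 gf 0.0
```

```bash
python3 -m crank '[[[0,0,0],[0,0,0],0.45],[[0,0,0],[0,0,0],0.45],[[0,0,0],[0,0,0],0.45],[[0,0,0],[0,0,0],0.45],[[0,0,0],[0,-0.1,0],0.45],[[0,0,0],[0,-0.15,0],0.45]]'
python3 -m crank '[[[0,0,0],[0,-0.25,-0.25],0.45],[[0,0,0],[0,-0.25,-0.25],0.45],[[0,0,0],[0,-0.25,-0.25],0.45],[[0,0,0],[0,-0.25,-0.25],0.45],[[0,0,0],[0,-0.25,-0.25],0.45],[[0,0,0],[0,-0.25,-0.24],0.45],[[0,0,0],[0,-0.25,-0.24],0.45],[[0,0,0],[0,-0.25,-0.24],0.45]]'
python3 -c "
from h import *;from plant import r;st(r)"
```

```text
time_s: 3.55
tcp_pos: [0.4794, 0.0831, 0.1565]
eef_rot: [180.0, -0.0, -5.5]
contact_force: [0.7, 0.4, -0.1]
gripper_width: 0.0242
gripper_force: 0.0
time_s: 4.35
tcp_pos: [0.4807, 0.1011, 0.1763]
eef_rot: [179.8, 0.1, -5.5]
contact_force: [2.1, -8.9, 0.7]
gripper_width: 0.0239
gripper_force: 4.7
t 4.35 grasp in bracket mm [-103.9  -71.2  170.3] rot [ 1.798e+02  1.000e-01 -5.500e+00] F [ 2.1 -8.9  0.7] w 0.0239 gf 4.708547294139862
```

```bash
python3 -m crank '[[[0,0,0],[0,-0.29,-0.2],0.45],[[0,0,0],[0,-0.29,-0.2],0.45],[[0,0,0],[0,-0.29,-0.2],0.45],[[0,0,0],[0,-0.3,-0.18],0.45],[[0,0,0],[0,-0.3,-0.18],0.45],[[0,0,0],[0,-0.3,-0.18],0.45],[[0,0,0],[0,-0.31,-0.17],0.45],[[0,0,0],[0,-0.31,-0.16],0.45]]' | grep -E "tcp|cont|_f"
python3 -m crank '[[[0,0,0],[0,-0.32,-0.13],0.45],[[0,0,0],[0,-0.33,-0.12],0.45],[[0,0,0],[0,-0.33,-0.12],0.45],[[0,0,0],[0,-0.33,-0.11],0.45],[[0,0,0],[0,-0.33,-0.11],0.45],[[0,0,0],[0,-0.34,-0.1],0.45],[[0,0,0],[0,-0.34,-0.09],0.45],[[0,0,0],[0,-0.34,-0.08],0.45]]' | grep -E "tcp|cont|_f"
python3 -m crank '[[[0,0,0],[0,-0.35,-0.06],0.45],[[0,0,0],[0,-0.35,-0.05],0.45],[[0,0,0],[0,-0.35,-0.04],0.45],[[0,0,0],[0,-0.35,-0.03],0.45],[[0,0,0],[0,-0.35,-0.02],0.45],[[0,0,0],[0,-0.35,-0.02],0.45],[[0,0,0],[0,-0.35,-0.01],0.45],[[0,0,0],[0,-0.35,0],0.45]]' | grep -E "tcp|cont|_f"
python3 -c "
from h import *;from plant import r;st(r)"
```

```text
tcp_pos: [0.483, 0.1234, 0.1923]
contact_force: [-2.0, -16.8, 14.0]
gripper_force: 8.3
tcp_pos: [0.4858, 0.151, 0.2007]
contact_force: [-1.1, -10.5, 9.4]
gripper_force: 5.4
tcp_pos: [0.4886, 0.1795, 0.2027]
contact_force: [-1.2, -8.8, 7.6]
gripper_force: 4.0
t 6.75 grasp in bracket mm [-103.6    7.6  196.7] rot [179.8   0.   -5.5] F [-1.2 -8.8  7.6] w 0.0243 gf 4.005995839834213
```

```bash
python3 -m crank '[[[0,0,0],[0,-0.35,0.03],0.45],[[0,0,0],[0,-0.35,0.04],0.45],[[0,0,0],[0,-0.35,0.05],0.45],[[0,0,0],[0,-0.35,0.06],0.45],[[0,0,0],[0,-0.34,0.07],0.45],[[0,0,0],[0,-0.34,0.08],0.45],[[0,0,0],[0,-0.34,0.09],0.45],[[0,0,0],[0,-0.34,0.1],0.45]]' | grep -E "tcp|cont|_f"
python3 -m crank '[[[0,0,0],[0,-0.33,0.11],0.45],[[0,0,0],[0,-0.33,0.12],0.45],[[0,0,0],[0,-0.32,0.13],0.45],[[0,0,0],[0,-0.3,0.13],0.45],[[0,0,0],[0,-0.2,0.1],0.45],[[0,0,0],[0,-0.1,0.05],0.45]]' | grep -E "tcp|cont|_f"
python3 -c "
from h import *;from plant import r;st(r)"
```

```text
tcp_pos: [0.4913, 0.2073, 0.1973]
contact_force: [-0.5, -7.1, 5.7]
gripper_force: 3.4
tcp_pos: [0.4929, 0.224, 0.1905]
contact_force: [0.1, -3.8, 2.7]
gripper_force: 1.6
t 8.15 grasp in bracket mm [-103.6   52.3  184.5] rot [180.    0.   -5.5] F [ 0.1 -3.8  2.7] w 0.0245 gf 1.6313951835036278
```

```bash
python3 -m crank '[[[0,0,0],[0,-0.12,0.04],0.45],[[0,0,0],[0,-0.12,0.04],0.45],[[0,0,0],[0,-0.1,0.04],0.45],[[0,0,0],[0,0,0],0.45],[[0,0,0],[0,0,0],0.45]]' | grep -E "tcp|cont|_f"
python3 -m crank '[[[0,0,0],[0,-0.12,0.04],0.45],[[0,0,0],[0,-0.12,0.04],0.45],[[0,0,0],[0,0,0],0.45],[[0,0,0],[0,0,0],0.45]]' | grep -E "tcp|cont|_f"
python3 -c "
from h import *;from plant import r;st(r)"
```

```text
tcp_pos: [0.4933, 0.228, 0.1889]
contact_force: [0.1, -0.5, -0.5]
gripper_force: 0.5
tcp_pos: [0.4935, 0.2302, 0.1881]
contact_force: [0.5, -0.9, 0.2]
gripper_force: 0.7
t 9.05 grasp in bracket mm [-103.6   58.5  182.1] rot [-180.     0.    -5.5] F [ 0.5 -0.9  0.2] w 0.0244 gf 0.7415479235351086
```

```bash
python3 -m crank '[[[0,0,0],[0,-0.15,0.05],0.45],[[0,0,0],[0,-0.15,0.05],0.45],[[0,0,0],[0,0,0],0.45],[[0,0,0],[0,0,0],0.45]]' | grep -E "tcp|cont|_f"
python3 -c "
from h import *;from plant import r
s=st(r)
from scipy.spatial.transform import Rotation as Ro
c=r.capture('side');cv2.imwrite('pics/s2.png',cv2.resize(c['color'][150:290,220:360,::-1],None,fx=4,fy=4,interpolation=2))
P=cloud(c);I=c['color'].astype(int);R,G,B=I[...,0],I[...,1],I[...,2];rd=(R>2.2*G)&(R>2.2*B)&(R>70)&(P[...,2]>.1)&(c['range_z']>0)
q=np.array([br(p) for p in P[rd]]);q=q[np.abs(q[:,1])<90];q=q[(q[:,0]>-140)&(q[:,0]<-60)];print(len(q));print(q.min(0),np.median(q,0),q.max(0))
"
```

```text
tcp_pos: [0.4937, 0.2331, 0.187]
contact_force: [1.4, -3.0, -1.1]
gripper_force: 1.1
t 9.45 grasp in bracket mm [-103.7   61.5  181. ] rot [-180.     0.    -5.5] F [ 1.4 -3.  -1.1] w 0.0245 gf 1.139313094317913
36
[-100.2886781    47.14989758  164.77508676] [-89.28767365  61.41664779 186.74428004] [-77.32452514  67.42394092 191.03084951]
```

```bash
python3 -m crank '[[[0,0,0],[0,-0.15,0.06],0.45],[[0,0,0],[0,-0.15,0.06],0.45],[[0,0,0],[0,0,0],0.45],[[0,0,0],[0,0,0],0.45]]' | grep -E "tcp|cont|_f"
python3 -c "
from h import *;from plant import r
s=st(r)"
```

```text
tcp_pos: [0.4939, 0.2352, 0.186]
contact_force: [0.9, -6.9, 0.7]
gripper_force: 3.4
t 9.9 grasp in bracket mm [-103.7   63.5  180. ] rot [179.9   0.   -5.5] F [ 0.9 -6.9  0.7] w 0.0242 gf 3.3580709248781204
```

```bash
python3 -m crank '[[[0,0,0],[0,-0.15,0.06],0.45],[[0,0,0],[0,-0.15,0.06],0.45],[[0,0,0],[0,0,0],0.45],[[0,0,0],[0,0,0],0.45],[[0,0,0],[0,0,0],0.45]]' | grep -E "tcp|cont|_f"
python3 -c "
from h import *;from plant import r
s=st(r)"
```

```text
tcp_pos: [0.494, 0.2364, 0.1854]
contact_force: [0.2, -13.1, 6.1]
gripper_force: 7.0
t 10.4 grasp in bracket mm [-103.7   64.7  179.4] rot [ 1.797e+02  1.000e-01 -5.500e+00] F [  0.2 -13.1   6.1] w 0.0243 gf 6.976329535245895
```

Force has climbed to 13 N with no further motion, so the lever is at its stop. I'll open, lift clear and move over the gap.

```bash
python3 -m crank '[[[0,0,0],[0,0.3,0],-0.2],[[0,0,0],[0,0.3,0],-1],[[0,0,0],[0,0,0],-1],[[0,0,0],[0,0,0],-1],[[0,0,0],[0,0,-1.5],-1],[[0,0,0],[0,0,-3.5],-1],[[0,0,0],[0,0,-2],-1],[[0,0,0],[0,0,0],-1]]' | grep -E "time|tcp|cont|_f"
python3 -m crank '[[[0,0,0],[3,1.5,0],-1],[[0,0,0],[4,2,0],-1],[[0,0,0],[4,1.8,0],-1],[[0,0,0],[2,1,0],-1],[[0,0,0],[0,0,0],-1],[[0,0,0],[0,0,0],-1]]' | grep -E "tcp|cont|_f"
cat > look.py <<'E'
from h import *;from plant import r;import sys
from scipy.spatial.transform import Rotation as Ro
s=st(r);c=r.capture("wrist")
T=np.eye(4);T[:3,:3]=Ro.from_euler("xyz",s["eef_rot"],degrees=True).as_matrix();T[:3,3]=s["tcp_pos"]
P=cloud(c,T@c["hand_eye"]);I=c["color"].astype(int);cv2.imwrite(f"pics/{sys.argv[1]}.png",c["color"][:,:,::-1])
R,G,B=I[...,0],I[...,1],I[...,2];ok=c["range_z"]>0
d=(P-O)@np.array([[np.cos(YAW),-np.sin(YAW),0],[np.sin(YAW),np.cos(YAW),0],[0,0,1]])*1e3
def rep(n,m):
    q=d[m];print(n,len(q),*(np.percentile(q,[2,50,98],0).round(1) if len(q) else []))
z=d[...,2];near=ok&(np.abs(d[...,0])<130)&(np.abs(d[...,1])<90)
rep("brass",near&(R>1.6*B)&(G>1.1*B)&(z>60)&(z<105)&(d[...,0]>5)&(d[...,0]<50))
rep("red",near&(R>2.2*G)&(R>2.2*B)&(R>70)&(z>90))
rep("plates",near&(B>1.6*R)&(B>1.3*G)&(z>94)&(z<104))
rep("front",near&(B>1.6*R)&(B>1.3*G)&(z>94)&(z<104)&(d[...,0]<25))
c=r.capture("side");P=cloud(c);I=c["color"].astype(int);R,G,B=I[...,0],I[...,1],I[...,2]
d=(P-O)@np.array([[np.cos(YAW),-np.sin(YAW),0],[np.sin(YAW),np.cos(YAW),0],[0,0,1]])*1e3
rep("red side",(c["range_z"]>0)&(R>2.2*G)&(R>2.2*B)&(R>70)&(np.abs(d[...,0]+100)<40)&(np.abs(d[...,1])<120)&(d[...,2]>100))
E
python3 look.py w2
```

```text
time_s: 11.2
tcp_pos: [0.4953, 0.2345, 0.2582]
contact_force: [-0.7, 0.2, -0.2]
gripper_force: 0.0
tcp_pos: [0.617, 0.1577, 0.2535]
contact_force: [-0.8, -0.2, -0.1]
gripper_force: 0.0
t 11.8 grasp in bracket mm [ 26.3  -1.8 247.5] rot [ 1.8e+02  1.0e-01 -5.6e+00] F [-0.8 -0.2 -0.1] w 0.0878 gf 0.0
brass 813 [ 15.7 -13.2  74. ] [28.3  1.7 87.8] [38.7 16.7 90.4]
red 0
plates 2783 [ -7.5 -54.7  94.6] [58.7  1.6 97.7] [67.6 57.5 99.2]
front 1269 [ -7.7 -54.4  94.4] [-2.3  2.7 97.6] [ 1.8 57.4 99.3]
red side 78 [-121.2   48.7  181.9] [-100.8   55.8  190.3] [-79.8  59.3 194.5]
```

View pics/w2.png

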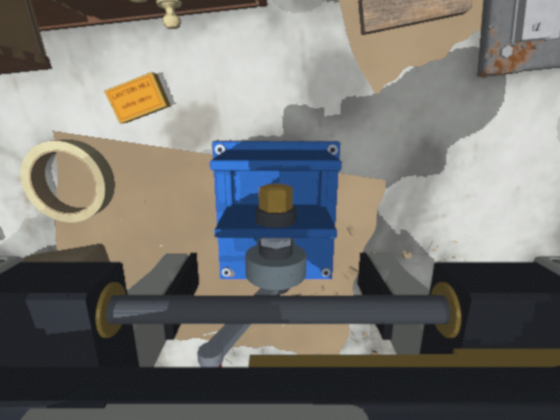

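The wrist view shows the brass head at (276,197) between the plates and the lever handle released to the left. Per this view I need about +2 mm in x and +3.4 mm in y. I'll descend into the gap and pre-close above head width.

```bash
python3 -m crank '[[[0,0,0],[0.2,-0.35,3],-1],[[0,0,0],[0,0,4],-1],[[0,0,0],[0,0,2],-1],[[0,0,0],[0,0,0],-1],[[0,0,0],[0,0,0],-1]]' | grep -E "cont"
python3 -c "
from h import *;from plant import r
s=st(r)"
python3 -m crank '[[[0,0,0],[0,0,2],-1],[[0,0,0],[0,0,2],-1],[[0,0,0],[0,0,2],-1],[[0,0,0],[0,0,1.5],-1],[[0,0,0],[0,0,0.7],-1],[[0,0,0],[0,0,0],-0.1],[[0,0,0],[0,0,0],-0.1],[[0,0,0],[0,0,0],-0.1]]' | grep -E "cont"
python3 look.py w3
```

```text
contact_force: [0.2, -0.1, 0.2]
t 12.4 grasp in bracket mm [ 28.3   2.7 159.8] rot [180.   -0.   -5.4] F [ 0.2 -0.1  0.2] w 0.0874 gf 0.0
contact_force: [-0.3, 0.5, -0.3]
t 13.2 grasp in bracket mm [29.2  2.4 78.4] rot [-1.799e+02 -1.000e-01 -5.500e+00] F [-0.3  0.5 -0.3] w 0.0692 gf 0.0
brass 2280 [ 26.2 -13.8  64.9] [37.2  1.7 81.7] [38.8 16.7 90.2]
red 0
plates 7354 [  1.2 -54.7  94.6] [63.4  3.9 97.8] [67.5 57.  99.1]
front 305 [ -0.5 -31.3  94.1] [ 1.2 40.8 96.7] [ 20.5  48.1 101.7]
red side 67 [-121.1   41.9  186.4] [-101.6   47.   193.4] [-80.2  50.7 198. ]
```

View pics/w3.png

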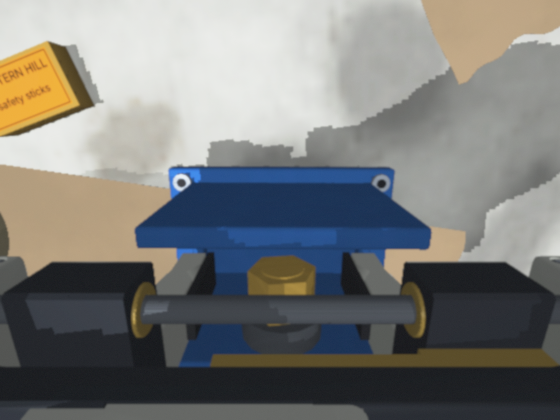

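The head sits centred at (281,280) with its corners to the left and right (249, 315), so it isn't square to the fingers yet. I'll wait for it to turn about 0.3 rad.

```bash
for i in 1 2 3 4 5; do :; done
python3 -m crank '[[[0,0,0],[0,0,0.3],-0.1],[[0,0,0],[0,0,0],-0.1],[[0,0,0],[0,0,0],-0.1],[[0,0,0],[0,0,0],-0.1],[[0,0,0],[0,0,0],-0.1],[[0,0,0],[0,0,0],-0.1],[[0,0,0],[0,0,0],-0.1],[[0,0,0],[0,0,0],-0.1]]' >/dev/null
python3 -m crank '[[[0,0,0],[0,0,0],-0.1],[[0,0,0],[0,0,0],-0.1],[[0,0,0],[0,0,0],-0.1],[[0,0,0],[0,0,0],-0.1],[[0,0,0],[0,0,0],-0.1],[[0,0,0],[0,0,0],-0.1],[[0,0,0],[0,0,0],-0.1],[[0,0,0],[0,0,0],-0.1]]' >/dev/null
python3 -m crank '[[[0,0,0],[0,0,0],-0.1],[[0,0,0],[0,0,0],-0.1],[[0,0,0],[0,0,0],-0.1],[[0,0,0],[0,0,0],-0.1],[[0,0,0],[0,0,0],-0.1],[[0,0,0],[0,0,0],-0.1],[[0,0,0],[0,0,0],-0.1],[[0,0,0],[0,0,0],-0.1]]' >/dev/null
python3 -m crank '[[[0,0,0],[0,0,0],-0.1],[[0,0,0],[0,0,0],-0.1],[[0,0,0],[0,0,0],-0.1],[[0,0,0],[0,0,0],-0.1],[[0,0,0],[0,0,0],-0.1],[[0,0,0],[0,0,0],-0.1],[[0,0,0],[0,0,0],-0.1],[[0,0,0],[0,0,0],-0.1]]' >/dev/null
python3 look.py w4
python3 -c "
import cv2;a=cv2.imread('pics/w4.png')[235:355,200:360];cv2.imwrite('pics/w4c.png',cv2.resize(a,None,fx=4,fy=4,interpolation=2))"
```

```text
t 16.5 grasp in bracket mm [28.5  1.9 73.9] rot [-180.     0.    -5.5] F [0.1 0.3 0.3] w 0.0483 gf 0.0
brass 2321 [ 15.8 -12.3  64.9] [37.3  1.7 82.6] [38.8 16.  90.8]
red 0
plates 7637 [ 58.2 -54.7  94.6] [63.6  1.8 97.8] [67.5 57.2 99.1]
front 22 [ 18.4 -23.7  95.1] [ 19.6 -21.3  99.5] [ 21.1  29.  100.7]
red side 71 [-121.2   20.1  191.1] [-99.5  25.2 198.7] [-79.3  29.2 204.3]
```

View pics/w4c.png

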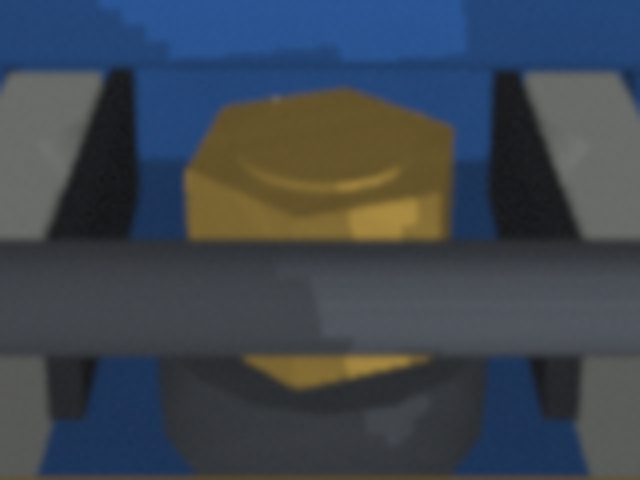

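The crop shows the hexagon nearly square, with one corner close to centre at crop (300,215) and upright sides facing the pads. Closing now.

```bash
python3 -m crank '[[[0,0,0],[0,0,0],1],[[0,0,0],[0,0,0],1],[[0,0,0],[0,0,0],1],[[0,0,0],[0,0,0],1],[[0,0,0],[0,0,0],1],[[0,0,0],[0,0,0],1],[[0,0,0],[0,0,0],1],[[0,0,0],[0,0,0],1]]' 50
python3 look.py w5 | grep -E "^t|brass|side"
python3 -m crank '[[[0,0,0],[0,0,0],1],[[0,0,0],[0,0,0],1],[[0,0,0],[0,0,0],1],[[0,0,0],[0,0,0],1],[[0,0,0],[0,0,0],1],[[0,0,0],[0,0,0],1],[[0,0,0],[0,0,0],1],[[0,0,0],[0,0,0],1]]' >/dev/null
python3 -m crank '[[[0,0,0],[0,0,0],1],[[0,0,0],[0,0,0],1],[[0,0,0],[0,0,0],1],[[0,0,0],[0,0,0],1],[[0,0,0],[0,0,0],1],[[0,0,0],[0,0,0],1],[[0,0,0],[0,0,0],1],[[0,0,0],[0,0,0],1]]' >/dev/null
python3 look.py w6 | grep -E "^t|brass|side"
python3 -c "
import cv2;a=cv2.imread('pics/w6.png')[235:355,200:360];cv2.imwrite('pics/w6c.png',cv2.resize(a,None,fx=4,fy=4,interpolation=2))"
```

```text
time_s: 17.4
tcp_pos: [0.6194, 0.1601, 0.0797]
eef_rot: [179.9, 0.0, -5.5]
contact_force: [1.6, -6.1, -0.9]
gripper_width: 0.0306
gripper_force: 50.0
t 17.4 grasp in bracket mm [28.4  0.8 73.7] rot [179.9   0.   -5.5] F [ 1.6 -6.1 -0.9] w 0.0306 gf 49.99736197292805
brass 2373 [ 15.7 -13.   64.8] [37.3  1.5 82.5] [38.8 16.3 90.9]
red side 80 [-122.4   12.5  192.3] [-100.5   20.   200.2] [-77.9  24.2 204. ]
t 19.1 grasp in bracket mm [28.4  0.9 73.7] rot [179.9   0.   -5.5] F [ 1.6 -5.1 -0.6] w 0.0304 gf 49.99723699875176
brass 2374 [ 15.8 -12.8  64.8] [37.3  1.6 82.6] [38.8 16.3 90.9]
red side 80 [-123.4    3.7  193.2] [-102.    10.4  200.6] [-79.2  15.5 205.6]
```

View pics/w6c.png

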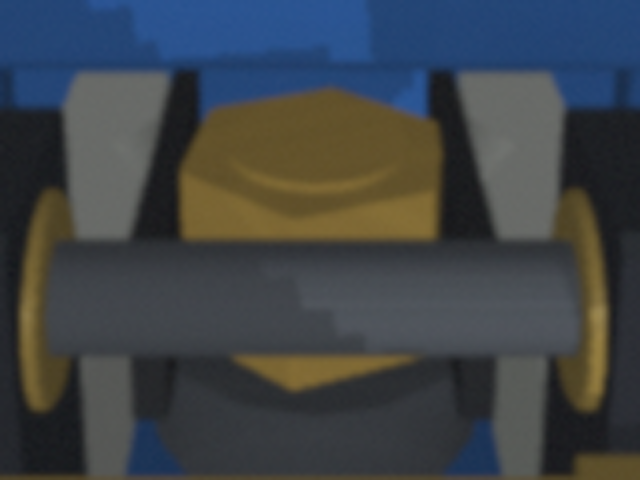

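The head is gripped square at 30.4 mm between the pads. I'll hold it and watch for the lever to stall.

```bash
python3 -m crank '[[[0,0,0],[0,0,0],1],[[0,0,0],[0,0,0],1],[[0,0,0],[0,0,0],1],[[0,0,0],[0,0,0],1],[[0,0,0],[0,0,0],1],[[0,0,0],[0,0,0],1],[[0,0,0],[0,0,0],1],[[0,0,0],[0,0,0],1]]' >/dev/null
python3 -m crank '[[[0,0,0],[0,0,0],1],[[0,0,0],[0,0,0],1],[[0,0,0],[0,0,0],1],[[0,0,0],[0,0,0],1],[[0,0,0],[0,0,0],1],[[0,0,0],[0,0,0],1],[[0,0,0],[0,0,0],1],[[0,0,0],[0,0,0],1]]' >/dev/null
python3 -m crank '[[[0,0,0],[0,0,0],1],[[0,0,0],[0,0,0],1],[[0,0,0],[0,0,0],1],[[0,0,0],[0,0,0],1],[[0,0,0],[0,0,0],1],[[0,0,0],[0,0,0],1],[[0,0,0],[0,0,0],1],[[0,0,0],[0,0,0],1]]' >/dev/null
python3 look.py w7 | grep -E "^t|side"
python3 -m crank '[[[0,0,0],[0,0,0],1],[[0,0,0],[0,0,0],1],[[0,0,0],[0,0,0],1],[[0,0,0],[0,0,0],1],[[0,0,0],[0,0,0],1],[[0,0,0],[0,0,0],1],[[0,0,0],[0,0,0],1],[[0,0,0],[0,0,0],1]]' >/dev/null
python3 -m crank '[[[0,0,0],[0,0,0],1],[[0,0,0],[0,0,0],1],[[0,0,0],[0,0,0],1],[[0,0,0],[0,0,0],1],[[0,0,0],[0,0,0],1],[[0,0,0],[0,0,0],1],[[0,0,0],[0,0,0],1],[[0,0,0],[0,0,0],1]]' >/dev/null
python3 look.py w8 | grep -E "^t|side"
python3 -m crank '[[[0,0,0],[0,0,0],1],[[0,0,0],[0,0,0],1],[[0,0,0],[0,0,0],1],[[0,0,0],[0,0,0],1],[[0,0,0],[0,0,0],1],[[0,0,0],[0,0,0],1],[[0,0,0],[0,0,0],1],[[0,0,0],[0,0,0],1]]' >/dev/null
python3 -m crank '[[[0,0,0],[0,0,0],1],[[0,0,0],[0,0,0],1],[[0,0,0],[0,0,0],1],[[0,0,0],[0,0,0],1],[[0,0,0],[0,0,0],1],[[0,0,0],[0,0,0],1],[[0,0,0],[0,0,0],1],[[0,0,0],[0,0,0],1]]' >/dev/null
python3 look.py w9 | grep -E "^t|side|brass"
```

```text
t 21.6 grasp in bracket mm [28.4  0.8 73.7] rot [179.9   0.   -5.5] F [ 1.2 -4.9 -1.3] w 0.0306 gf 49.99753908254206
red side 75 [-122.7  -11.   192. ] [-101.5   -3.1  200.4] [-79.2   1.4 204.6]
t 23.3 grasp in bracket mm [28.4  0.8 73.7] rot [179.9   0.   -5.5] F [ 1.9 -6.1 -0.5] w 0.0306 gf 49.99737359583378
red side 77 [-123.3  -17.9  191.5] [-101.8  -12.1  199.7] [-79.6  -7.6 203.8]
t 25.0 grasp in bracket mm [28.4  0.9 73.7] rot [179.9   0.   -5.5] F [ 0.9 -6.   0.1] w 0.0306 gf 49.99686224386096
brass 2382 [ 15.8 -13.   64.9] [37.3  1.6 82.7] [38.8 16.3 90.7]
red side 72 [-122.1  -25.5  190. ] [-101.3  -18.7  198. ] [-79.9 -13.1 202.8]
```

```bash
python3 -m crank '[[[0,0,0],[0,0,0],1],[[0,0,0],[0,0,0],1],[[0,0,0],[0,0,0],1],[[0,0,0],[0,0,0],1],[[0,0,0],[0,0,0],1],[[0,0,0],[0,0,0],1],[[0,0,0],[0,0,0],1],[[0,0,0],[0,0,0],1]]' >/dev/null
python3 -m crank '[[[0,0,0],[0,0,0],1],[[0,0,0],[0,0,0],1],[[0,0,0],[0,0,0],1],[[0,0,0],[0,0,0],1],[[0,0,0],[0,0,0],1],[[0,0,0],[0,0,0],1],[[0,0,0],[0,0,0],1],[[0,0,0],[0,0,0],1]]' >/dev/null
python3 -m crank '[[[0,0,0],[0,0,0],1],[[0,0,0],[0,0,0],1],[[0,0,0],[0,0,0],1],[[0,0,0],[0,0,0],1],[[0,0,0],[0,0,0],1],[[0,0,0],[0,0,0],1],[[0,0,0],[0,0,0],1],[[0,0,0],[0,0,0],1]]' >/dev/null
python3 look.py w10 | grep -E "^t|side"
python3 -m crank '[[[0,0,0],[0,0,0],1],[[0,0,0],[0,0,0],1],[[0,0,0],[0,0,0],1],[[0,0,0],[0,0,0],1],[[0,0,0],[0,0,0],1],[[0,0,0],[0,0,0],1],[[0,0,0],[0,0,0],1],[[0,0,0],[0,0,0],1]]' >/dev/null
python3 -m crank '[[[0,0,0],[0,0,0],1],[[0,0,0],[0,0,0],1],[[0,0,0],[0,0,0],1],[[0,0,0],[0,0,0],1],[[0,0,0],[0,0,0],1],[[0,0,0],[0,0,0],1],[[0,0,0],[0,0,0],1],[[0,0,0],[0,0,0],1]]' >/dev/null
python3 look.py w11 | grep -E "^t|side"
python3 -m crank '[[[0,0,0],[0,0,0],1],[[0,0,0],[0,0,0],1],[[0,0,0],[0,0,0],1],[[0,0,0],[0,0,0],1],[[0,0,0],[0,0,0],1],[[0,0,0],[0,0,0],1],[[0,0,0],[0,0,0],1],[[0,0,0],[0,0,0],1]]' >/dev/null
python3 -m crank '[[[0,0,0],[0,0,0],1],[[0,0,0],[0,0,0],1],[[0,0,0],[0,0,0],1],[[0,0,0],[0,0,0],1],[[0,0,0],[0,0,0],1],[[0,0,0],[0,0,0],1],[[0,0,0],[0,0,0],1],[[0,0,0],[0,0,0],1]]' >/dev/null
python3 look.py w12 | grep -E "^t|side|brass"
```

```text
t 27.5 grasp in bracket mm [28.4  0.9 73.7] rot [179.9   0.   -5.5] F [ 1.1 -5.8 -0.6] w 0.0307 gf 49.996945979073644
red side 73 [-122.1  -24.8  189.2] [-100.1  -17.8  198.6] [-80.2 -13.9 203.1]
t 29.2 grasp in bracket mm [28.4  0.8 73.7] rot [179.9   0.   -5.5] F [ 1.  -4.8 -0.9] w 0.0304 gf 49.996987748891115
red side 72 [-122.6  -24.9  190.3] [-101.3  -18.3  197.6] [-80.1 -14.7 203.4]
t 30.9 grasp in bracket mm [28.4  0.8 73.7] rot [179.9   0.   -5.5] F [ 1.5 -4.8  0.1] w 0.0307 gf 49.996957182884216
brass 2379 [ 15.8 -13.1  65. ] [37.3  1.5 82.5] [38.8 16.3 90.8]
red side 72 [-121.8  -24.9  190.5] [-101.1  -18.3  198.3] [-80.7 -13.8 202.9]
```

The lever has stood still from 25 s to 31 s, about 0.7 rad short of home, with the head still held. The nut is tight, so I'm handing in.

```bash
python3 -c "
from plant import r;print(r.close_job())"
```

```text
the job is handed in; nothing more can be done
None
```

The nut looks fully tight: I swung the lever to its stop and released it, then held the bolt head at 50 N until the lever stalled about 0.7 rad short of home, and handed the job in at about 31 s still gripping.

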